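Load a label roll and hold its spindle through both cheeks

TASK

Load the new label roll: lift it out of its carton tray and set it down on the two steel bars between the cheeks of the roll holder, then pick up the spindle and thread it through the bush in one cheek, the roll's core and the bush in the other cheek, until the handle is close up to the near bush and the clip groove near the tip stands clear beyond the far one. Do not let go of the spindle: finish while still gripping it there, so that a colleague can snap the clip on, with the roll still sitting on its bars. Leave the hand stamp, the calculator and the blue-lidded tub where they are.

Things in the scene. Friction and masses are not known exactly. Their poses are not given: they have to be found in the camera images.
- holder: label-roll holder, fixed: grey base plate 100 x 100 mm, its top 7 mm above the desk, and two upright white round-topped cheeks, each 56 mm wide (x), 6 mm thick, 72 mm high, mid planes at y = -43 and +43 mm (80 mm free between them). Origin: centre of the underside, on the desk; y runs from cheek to cheek, parallel to the bush axis
- roll_seat (a point): where the roll's centre comes to rest on the holder, 42 mm above the desk, midway between the cheeks (up to 15 mm off along y does no harm); axes as holder. The roll rides on two round steel bars, 10 mm diameter, parallel to y, centres 13 mm above the desk at x = -21 and +21 mm
- holder_axis (a point): point on the common axis of the two bushes, midway between the cheeks, 44 mm above the desk; axes as holder, the bush axis is y. Each bush is a black plastic sleeve, 16 mm bore, 14 mm long: from 36 to 50 mm either side of this point along y. The spindle may be put in from either side
- roll_tray: low open carton tray 50 (x) x 52 (y) mm, walls 11 mm high and 3 mm thick, floor 3 mm, fixed; origin at the centre of its underside. The label roll stands in it at the start, its axis along the tray's y, kept from rolling by the walls
- label_roll: roll of white paper labels, 62 mm diameter, 40 mm wide, with an open brown core of 25 mm bore; about 0.11 kg. Origin: its centre; its y axis is the roll's axis, level at the start. At the start its centre is 34 mm above the desk; it can be gripped across its diameter from above, the fingers outside the tray's walls
- spindle: aluminium rod, 12 mm diameter, 130 mm long, with a blue square handle 22 x 22 x 44 mm at one end; about 0.14 kg, balanced within the handle, so it lies on the handle with the rod level, its axis 11 mm above the desk. Origin: centre of the handle, on the rod's axis. The tip points along -y; x and z are square to the handle's flats (z up at the start)
- spindle_tip (a point): end of the spindle's rounded nose (the last 10 mm taper), 152 mm from the handle's centre along -y; axes as spindle. The dark clip groove lies 13.5 to 17.5 mm behind this point
- spindle_shoulder (a point): on the rod's axis where it leaves the handle, 22 mm from the handle's centre along -y; axes as spindle. With the shoulder touching a bush's outer face the tip stands 30 mm out of the far bush
- stamp: hand stamp with a brown turned knob, 32 x 46 x 78 mm high, standing; origin at the centre of its underside. Bystander
- calculator: grey desk calculator, 128 (x) x 78 (y) x 16 mm, lying; origin at the centre of its underside. Bystander
- wipes_tub: white tub with a blue lid, 55 mm diameter, 80 mm high, standing; origin at the centre of its underside. Bystander
Not all that is in view belongs to the job. What is meant by the label_roll is not yellow, and is the smaller of those in its own colour.

How it is judged:
On the way, in this order (a step that is already met when the one before it is completed fails the run):
1. the label roll rests on the two bars between the cheeks, let go (x of label_roll in the frame of holder_axis between -0.006 and 0.006 m and y of label_roll in the frame of holder_axis between -0.018 and 0.018 m and z of label_roll in the frame of holder_axis between -0.006 and 0.002 m and angle between the y axis of label_roll and the y axis of holder_axis, either way round below 0.2 rad and contact force between the fingers and label_roll below 0.1 N), for 0.3 s.
2. the spindle's tip has passed through the first bush, along the bush axis (x of spindle_tip in the frame of holder_axis between -0.005 and 0.005 m and z of spindle_tip in the frame of holder_axis between -0.005 and 0.005 m and x of spindle_shoulder in the frame of holder_axis between -0.005 and 0.005 m and z of spindle_shoulder in the frame of holder_axis between -0.005 and 0.005 m and angle between the y axis of spindle and the y axis of holder_axis, either way round below 0.07 rad and ((y of spindle_tip in the frame of holder_axis below 0.03 m and y of spindle_shoulder in the frame of holder_axis above 0.05 m) or (y of spindle_tip in the frame of holder_axis above -0.03 m and y of spindle_shoulder in the frame of holder_axis below -0.05 m))), for 0.05 s.
At the end, for the whole second after the job is handed in: the gripped spindle lies at rest along the bush axis (within 5 mm), through both bushes and the roll's core, its tip at least 18 mm out of the far bush, its shoulder outside the near one; the roll sits on its bars between the cheeks (6 mm across, 18 mm along), untouched by the fingers (all of step 1 and x of spindle_tip in the frame of holder_axis between -0.005 and 0.005 m and z of spindle_tip in the frame of holder_axis between -0.005 and 0.005 m and x of spindle_shoulder in the frame of holder_axis between -0.005 and 0.005 m and z of spindle_shoulder in the frame of holder_axis between -0.005 and 0.005 m and angle between the y axis of spindle and the y axis of holder_axis, either way round below 0.07 rad and ((y of spindle_tip in the frame of holder_axis below -0.068 m and y of spindle_shoulder in the frame of holder_axis above 0.046 m) or (y of spindle_tip in the frame of holder_axis above 0.068 m and y of spindle_shoulder in the frame of holder_axis below -0.046 m)) and contact force between the fingers and spindle above 1 N and linear speed of spindle below 0.02 m/s); the arm keeps its last pose, push and grip.
It fails at once if the stamp is pushed more than 30 mm from its place or knocked over (distance of stamp from where it was at the start of the episode above 0.03 m or angle between stamp's own z axis and vertical above 0.5 rad).
It fails at once if the calculator is pushed more than 30 mm from its place (distance of calculator from where it was at the start of the episode above 0.03 m).
It fails at once if the wipes tub is pushed more than 30 mm from its place or knocked over (distance of wipes_tub from where it was at the start of the episode above 0.03 m or angle between wipes_tub's own z axis and vertical above 0.5 rad).
It also fails if it takes over 58 s, if anything falls off the work surface, if the arm or the gripper's body presses on something with over 40 N, if the wrist force passes 120 N, or if a joint passes its speed limit or range.

ROBOT

A 6-joint arm with a two-finger parallel gripper is mounted at the origin on a cart in front of the work surface, level with it; the furniture and walls round the work are solid. World frame = base frame: x ahead of the robot, y to its left, z up, the work surface at z = 0. Lengths are in m, angles in rad, forces in N, time in s.
With the tool pointing down it reaches from about 0.275 to 0.75 m from the base axis. Payload 10.2 kg.
Tool frame: the origin (TCP) lies at the very end of the fingers, on their centre line; the grasp point (between the pads) lies 19 mm behind it; z points along the fingers, y is the line along which they close (so a half turn about z gives the same grasp; the last joint's range is limited). The gripper opens to 85 mm and grips with 20 to 120 N. Pads are 22 mm wide; open, the fingers measure 114 mm over their backs; the gripper's body (76 mm by 85 mm) begins 54 mm behind the grasp point. The pads swing forward as they close: fully open they stand 13 mm farther back than shut.
Start: joints at [-1.37, 0.313, 1.498, -0, 1.331, -0.223], TCP at [0.216, -0.479, 0.231] pointing down, gripper open.
Joint ranges: [-2.94, 2.94], [-0.97, 2.17], [0.19, 2.56], [-1.23, 4.37], [0.02, 3.11], [-2.88, 2.88]. Speed limits (rad/s): [2.39, 2.39, 3.01, 3.14, 3.14, 3.14].

INTERFACE

Orientations are given as a rotation vector (axis times angle).
In Python, from bench import bot gives the robot as it stands.
- The arm moves only by the tool step_arm, never from a script. Its argument "series" is a list that holds one entry, the list of rows, each a list of 7 numbers: the shift along the tool's x, y, z scaled (see below), then the turn, a rotation vector about the tool's x, y, z scaled (see below), then the opening, from 0 (shut) to 1 (fully open). A call has 1 to 5 rows; each row shifts and turns the commanded pose from where the row before left it, along the tool's axes as they then stand; what a row does not reach is not made up. The controller multiplies each number of a shift by 0.03 m and each number of a turn by 120 degrees. A row lasts 1/8 s, in which the tool goes at most 62.5 mm and 10.7 degrees, less where a joint would pass 70% of its speed; a pose out of reach is approached as far as the arm can. A call with a number of a shift or a turn outside -1 to 1 is refused whole. A call with a gripper value outside its range is refused whole. The fingers move at their own pace and stop on an object; "force" is the grip in N (left out, the last holds). Time passes only in rows, so rows that do not move let the fingers close. It gives the time, the measured TCP pose, the force, the opening and the grip force at its end, in the units of the state.
- bot.get_state(): the state, without advancing time (a new reading comes with each control period).
- bot.camera(name): name is "scene" or "top" or "wrist"; returns a dict with "img" (400x640x3 uint8, blue, green, red), "z_map" (400x640 float32, m along the optical axis (not along the pixel's ray), 0 where there is no reading), "fov_y" (degrees; the focal length in pixels is half the picture's height over the tangent of half this angle, whatever the lens; pixels are square), "cx", "cy" (the principal point, pixels), "R" (3x3) and "t" (3): a world point X has camera coordinates R X + t; the wrist camera has in their place "hand_eye" (4x4, takes a point from camera to tool coordinates, whose origin is the TCP and whose axes are the flange's). Camera axes: x right, y down, z forward; pixel columns grow to the right and rows downward; lengths in m; the calibration is good to about 2 mm. A picture is of the moment at which its call begins: read the wrist's pose just before it.
- bot.finish_job(): hands the job in; it is judged then, once.
The state is a dict: "time": time; "joints": joint angles; "joint_velocities": joint speeds; "joint_efforts": joint torques, N m; "tool_pos": TCP position; "tool_rot": TCP orientation; "contact_force": force on the tool from outside, world axes, zero at the start; "wrist_torque": the same for the moment, N m; "width": finger opening in m; "grip_force": force on a finger pad.
Only numpy, scipy, OpenCV 4.12 (cv2) and the standard library are available. Lean on these libraries where they do the work, as an engineer would, in place of code of your own. Each camera call takes 0.05 s, during which the arm holds its last target. There are 200 camera calls.

## Working session

There is one attempt and no reset: what is moved stays moved. The work goes in short steps, Python scripts to look and compute and a tool call to move; the robot and the scene stay as the last step left them, time stands still between calls to the robot, and variables do not carry over. Pictures are saved under pics/ and viewed, at most 10 in all, crops included, and the job is handed in when it is done.

Besides the shell and the picture viewer there is one more tool, called after "Emit:" as name([rows], argument=value, ...), one row to a line, values as JSON. step_arm: Moves the arm, as the interface text tells. Shifts and turns lie within -1 to 1; 1 stands for 0.03 m of shift or 120 degrees of turn. Its arguments: {"type":"object","properties":{"series":{"type":"array","items":{"type":"array","items":{"type":"array","items":{"type":"number","minimum":-1,"maximum":1}}}},"force":{"type":"number"}},"required":["series"]}

```bash
mkdir -p pics; cat > h.py <<'E'
import numpy as np, cv2
from scipy.spatial.transform import Rotation as Ro
from bench import bot
def f(c): return 200/np.tan(np.radians(c["fov_y"])/2)
def cloud(c, st=None):
    h,w=c["z_map"].shape; v,u=np.mgrid[0:h,0:w]; z=c["z_map"]; k=f(c)
    P=np.dstack([(u-c["cx"])/k*z,(v-c["cy"])/k*z,z])
    if "R" in c: return (P-c["t"])@c["R"]
    H=np.array(c["hand_eye"]); P=P@H[:3,:3].T+H[:3,3]
    return P@Ro.from_rotvec(st["tool_rot"]).as_matrix().T+st["tool_pos"]
E
python3 - <<'E'
from h import *
s=bot.get_state(); print(s)
for n in("scene","top"):
    c=bot.camera(n); cv2.imwrite(f"pics/{n}0.png",c["img"]); np.savez(f"{n}0.npz",**c)
    print(n,c["fov_y"],c["cx"],c["cy"],c["R"],c["t"],(c["z_map"]>0).mean())
E
```

```text
{'time': 0.0, 'joints': array([-1.37039941e+00,  3.13436498e-01,  1.49842190e+00, -2.36666038e-05,
        1.33101168e+00, -2.23435281e-01]), 'joint_velocities': array([ 0.00030356,  0.00070955,  0.00202464, -0.00132521,  0.00034181,
       -0.00128396]), 'joint_efforts': array([-7.28671966e-04, -4.12259960e+01, -2.59746820e+01, -1.93790734e-04,
        4.05841667e-03,  1.30017384e-05]), 'tool_pos': array([ 0.21582403, -0.4783058 ,  0.2307477 ]), 'tool_rot': array([-3.07006336e+00, -6.60522175e-01,  1.29848874e-05]), 'contact_force': array([7.08732864e-01, 2.19934667e-01, 5.64151750e-05]), 'wrist_torque': array([-0.01101731,  0.01696762, -0.04018603]), 'grip_force': 0.0, 'width': 0.08546783619361412}
scene 53.37312290952243 311.9730186331186 196.74241252006206 [[-0.90537404 -0.42453162 -0.00841131]
 [-0.27740862  0.60637844 -0.74521785]
 [ 0.32146898 -0.67236753 -0.66676803]] [0.4651647  0.18966753 0.97954547] 0.9958359375
top 51.300698475410215 319.0461515456142 196.6373171113171 [[ 0.01886069 -0.99976108  0.01104787]
 [-0.99924802 -0.01922311 -0.03367296]
 [ 0.03387729 -0.01040447 -0.99937184]] [-0.00814972  0.50146407  1.13378105] 0.996046875
```

View pics/scene0.png

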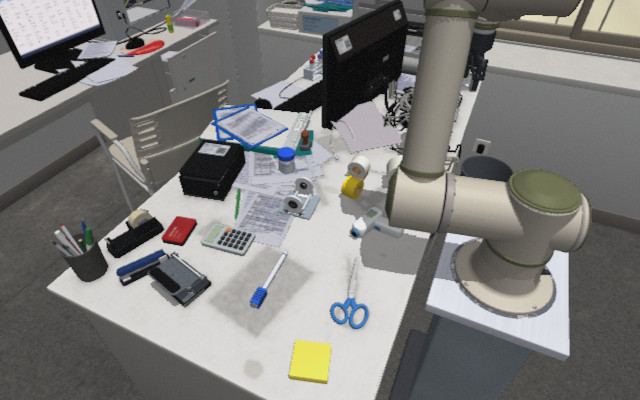

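View pics/top0.png

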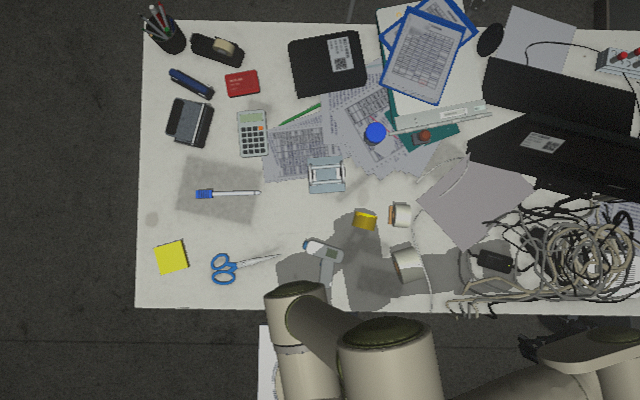

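The top view shows the holder at about (327,175), white rolls at (400,214) and (408,264), the yellow decoy at (365,220), the spindle from (195,193) to (261,193), the calculator at (252,133), the tub at (375,132) and the stamp at (424,136).

```bash
python3 - <<'E'
from h import *
c=dict(np.load("top0.npz")); P=cloud(c); 
def reg(n,u0,u1,v0,v1,zl,zh):
    p=P[v0:v1,u0:u1].reshape(-1,3); p=p[(p[:,2]>zl)&(p[:,2]<zh)]
    r=cv2.minAreaRect((p[:,:2]*1000).astype(np.float32))
    print(n,len(p),"zmax",p[:,2].max().round(4),"rect",np.round(r[0],1),np.round(r[1],1),round(r[2],1),"mean",p.mean(0).round(4),"min",p.min(0).round(3),"max",p.max(0).round(3))
print("desk z",np.median(P[215:235,150:200,2]),np.median(P[160:172,270:290,2]))
reg("rollA",380,428,195,235,.03,.08); reg("rollB",385,432,242,285,.03,.1)
reg("yellow",350,380,205,235,.02,.1)
reg("handle",185,217,183,204,.012,.05); reg("rod",217,270,183,204,.008,.04)
reg("holder",300,350,150,198,.004,.02); reg("cheeks",300,350,150,198,.055,.09)
reg("tub",355,392,115,150,.05,.1); reg("stamp",412,440,122,150,.03,.1); reg("calc",232,272,105,160,.008,.03)
im=c["img"][120:300,180:440]; s=dict(np.load("scene0.npz"))["img"][140:250,230:420]
cv2.imwrite("pics/c1.png",cv2.resize(im,None,fx=3,fy=3,interpolation=cv2.INTER_CUBIC))
cv2.imwrite("pics/c2.png",cv2.resize(s,None,fx=4,fy=4,interpolation=cv2.INTER_CUBIC))
E
```

```text
desk z 0.0008252183881281625 0.0017275272758337352
rollA 515 zmax 0.0707 rect [ 466.2 -239.9] [84.5 87.4] 1.8 mean [ 0.4637 -0.2306  0.0574] min [ 0.424 -0.284  0.03 ] max [ 0.51  -0.197  0.071]
rollB 836 zmax 0.0939 rect [ 325.8 -234.5] [86.5 58.1] 18.3 mean [ 0.329  -0.2308  0.0772] min [ 0.276 -0.273  0.03 ] max [ 0.375 -0.194  0.094]
yellow 351 zmax 0.0669 rect [ 439. -121.] [60.4 40.1] 77.2 mean [ 0.4396 -0.1191  0.0557] min [ 0.414 -0.154  0.031] max [ 0.464 -0.088  0.067]
handle 151 zmax 0.0287 rect [503.7 307.8] [19.2 54.2] 1.3 mean [0.5036 0.3097 0.0223] min [0.494 0.281 0.013] max [0.514 0.335 0.029]
rod 186 zmax 0.0216 rect [508.  221.1] [ 12. 118.] 2.7 mean [0.5076 0.2235 0.0162] min [0.5   0.162 0.009] max [0.516 0.28  0.022]
holder 1230 zmax 0.02 rect [565.9 -12.6] [130.1 135.3] 1.1 mean [ 0.5658 -0.0151  0.0093] min [ 0.501 -0.081  0.004] max [0.632 0.056 0.02 ]
cheeks 116 zmax 0.0752 rect [563.7 -16.5] [50.7 98.7] 4.7 mean [ 0.5632 -0.0135  0.0654] min [ 0.535 -0.065  0.055] max [0.592 0.032 0.075]
tub 376 zmax 0.0865 rect [ 669.4 -141.9] [52.9 53.7] 4.6 mean [ 0.6684 -0.1409  0.0793] min [ 0.643 -0.169  0.051] max [ 0.697 -0.115  0.086]
stamp 402 zmax 0.0833 rect [ 678.2 -280.2] [59.4 73.9] 1.1 mean [ 0.6802 -0.2712  0.0494] min [ 0.648 -0.317  0.03 ] max [ 0.709 -0.243  0.083]
calc 1312 zmax 0.0239 rect [672.9 187. ] [128.9  78.5] 6.5 mean [0.6722 0.1864 0.0146] min [0.606 0.143 0.008] max [0.74  0.232 0.024]
```

View pics/c1.png

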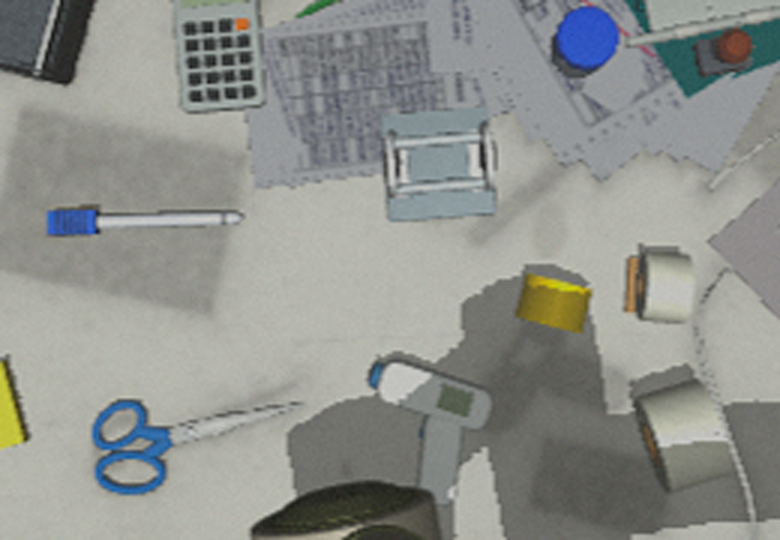

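View pics/c2.png

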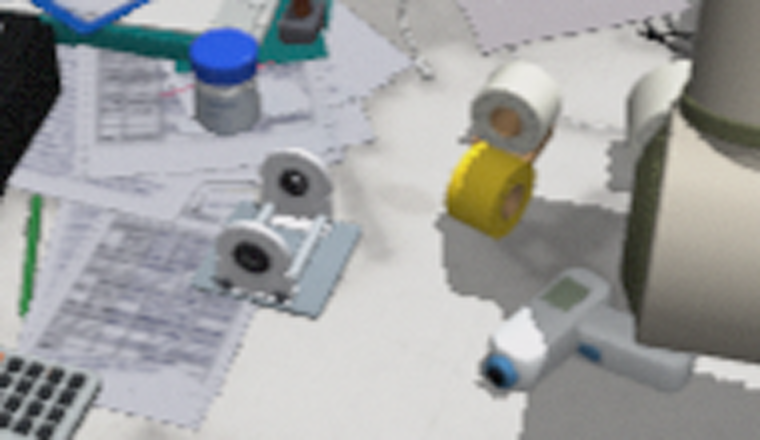

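```bash
cat >> h.py <<'E'
def plan(pos,yaw,n,s=None):
    """rows for a tool-down move to pos/yaw(deg of tool x), n rows; rotation spread equally"""
    s=s or bot.get_state(); R=Ro.from_rotvec(s["tool_rot"]).as_matrix(); p=np.array(s["tool_pos"]); d=(np.array(pos)-p)/n
    c,q=np.cos(np.radians(yaw)),np.sin(np.radians(yaw)); T=np.array([[c,q,0],[q,-c,0],[0,0,-1]]).T
    w=Ro.from_matrix(R.T@T).as_rotvec()/n
    for i in range(n):
        print(np.round(np.r_[R.T@d/.03,w/np.radians(120)],3).tolist()); R=R@Ro.from_rotvec(w).as_matrix()
def pose():
    s=bot.get_state(); R=Ro.from_rotvec(s["tool_rot"]).as_matrix()
    print("t",round(s["time"],2),"pos",s["tool_pos"].round(4),"x",R[:,0].round(4),"z",R[:,2].round(4),"w",round(s["width"],4),"g",round(s["grip_force"],1),"F",s["contact_force"].round(1)); return s
E
python3 - <<'E'
from h import *
plan([.464,-.231,.23],90,10)
E
```

```text
[1.093, -0.411, 0.003, -0.0, -0.0, -0.055]
[1.133, -0.283, 0.003, -0.0, -0.0, -0.055]
[1.158, -0.152, 0.003, -0.0, -0.0, -0.055]
[1.168, -0.018, 0.003, -0.0, -0.0, -0.055]
[1.162, 0.115, 0.003, -0.0, -0.0, -0.055]
[1.141, 0.248, 0.003, -0.0, -0.0, -0.055]
[1.105, 0.377, 0.003, -0.0, -0.0, -0.055]
[1.055, 0.501, 0.003, -0.0, -0.0, -0.055]
[0.991, 0.618, 0.003, -0.0, -0.0, -0.055]
[0.914, 0.727, 0.003, -0.0, -0.0, -0.055]
```

Emit:
step_arm([
  [[0.91,-0.35,0,0,0,-0.055,1],[0.94,-0.24,0,0,0,-0.055,1],[0.96,-0.13,0,0,0,-0.055,1],[0.97,-0.02,0,0,0,-0.055,1],[0.97,0.1,0,0,0,-0.055,1]],
])

```text
time: 0.72
tool_pos: [0.3192, -0.3744, 0.231]
tool_rot: [-2.754, -1.511, -0.0]
contact_force: [0.6, 0.3, -0.2]
width: 0.0854
grip_force: 0.0
```

Emit:
step_arm([
  [[0.95,0.21,0,0,0,-0.055,1],[0.92,0.31,0,0,0,-0.055,1],[0.88,0.42,0,0,0,-0.055,1],[0.83,0.51,0,0,0,-0.055,1],[0.76,0.61,0,0,0,-0.055,1]],
])

```text
time: 1.35
tool_pos: [0.4223, -0.2709, 0.231]
tool_rot: [-2.211, -2.231, -0.0]
contact_force: [-0.1, -0.8, 0.8]
width: 0.0857
grip_force: 0.0
```

```bash
python3 - <<'E'
from h import *
s=pose(); plan([.464,-.231,.23],90,2)
c=bot.camera("wrist"); print(c["fov_y"],c["hand_eye"]); cv2.imwrite("pics/w1.png",c["img"])
c=bot.camera("top"); np.savez("top1.npz",**c)
E
```

```text
t 1.35 pos [ 0.4223 -0.2709  0.231 ] x [-8.7e-03  1.0e+00  5.0e-04] z [-4.e-04  5.e-04 -1.e+00] w 0.0857 g 0.0 F [-0.1 -0.8  0.8]
[0.659, 0.701, 0.017, -0.0, -0.0, 0.002]
[0.662, 0.698, 0.017, -0.0, -0.0, 0.002]
70.55502694187695 [[-2.52906122e-04 -9.59016293e-01 -2.83350818e-01  7.40944011e-02]
 [ 9.99999918e-01 -1.53233513e-04 -3.73927509e-04  9.87650412e-04]
 [ 3.15183733e-04 -2.83350889e-01  9.59016253e-01 -1.41791992e-01]
 [ 0.00000000e+00  0.00000000e+00  0.00000000e+00  1.00000000e+00]]
```

View pics/w1.png

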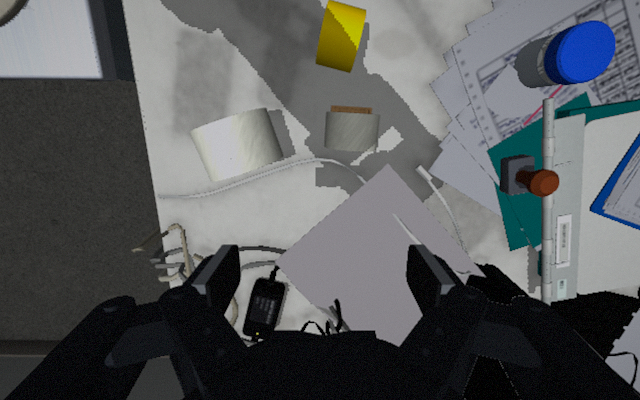

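Wrist view: the label roll is at about (352,130), with its brown tray edge above it at (352,109). The big white roll is at (238,145) and the yellow one at (342,35).

```bash
cat >> h.py <<'E'
def rollfit(P,m):
    """fit from points on a horizontal cylinder r=31: yaw from minAreaRect of top band"""
    p=P[m]; return p
E
python3 - <<'E'
from h import *
s=pose(); c=bot.camera("wrist"); P=cloud(c,s)
print("desk",np.median(P[70:90,220:260,2]))
from scipy.optimize import least_squares
for nm,c,P,(u0,u1,v0,v1) in (("w",c,P,(318,390,100,158)),("t",*(lambda c:(c,cloud(c)))(dict(np.load("top0.npz"))),(385,420,198,235))):
    p=P[v0:v1,u0:u1].reshape(-1,3); im=c["img"][v0:v1,u0:u1].reshape(-1,3).astype(int)
    m=(p[:,2]>.045)&(p[:,2]<.09)&(abs(p[:,0]-.464)<.04)&(p[:,1]>-.27)&(p[:,1]<-.19); p=p[m]; print(nm,len(p))
    def r(q): # x0,z0,yaw
        t=np.radians(q[2]); a=np.array([-np.sin(t),np.cos(t)]); d=p[:,:2]-[q[0],-.231]; e=d@[np.cos(t),np.sin(t)]
        return np.hypot(e,p[:,2]-q[1])-.031
    q=least_squares(r,[.464,.034,0],loss="soft_l1",f_scale=.001).x; print(q, np.abs(r(q)).mean())
    t=np.radians(q[2]); y=(p[:,:2]-[q[0],-.231])@[-np.sin(t),np.cos(t)]; print("y ext",np.percentile(y,[0,2,5,50,95,98,100])-.231)
    r2=cv2.minAreaRect((p[:,:2]*1000).astype(np.float32)); print(r2)
E
```

```text
t 1.45 pos [ 0.4229 -0.2701  0.231 ] x [-9.5e-03  1.0e+00  8.0e-04] z [-1.e-04  8.e-04 -1.e+00] w 0.0854 g 0.0 F [-1.3 -0.4  0.8]
desk -0.0008483482600537828
w 1882
[ 0.45440086  0.03277337 -2.88189485] 0.0004951633637722599
y ext [-0.23545135 -0.23451917 -0.233259   -0.21492474 -0.19721512 -0.19610704
 -0.19533898]
((454.880615234375, -215.3993377685547), (40.10311508178711, 57.54450988769531), 87.13546752929688)
t 368
[0.45601523 0.03418438 3.79227066] 0.002199714895154633
y ext [-0.26541955 -0.26263506 -0.23993556 -0.21910156 -0.19943238 -0.19751424
 -0.19558968]
((464.5146789550781, -229.78488159179688), (61.800106048583984, 78.61903381347656), 85.79191589355469)
```

```bash
python3 - <<'E'
from h import *
plan([.455,-.2154,.11],87.1,5); print()
s=bot.get_state(); s["tool_pos"]=np.array([.455,-.2154,.11]); 
E
```

```text
[0.369, 0.222, 0.807, -0.0, -0.0, 0.005]
[0.372, 0.218, 0.807, -0.0, -0.0, 0.005]
[0.374, 0.213, 0.807, -0.0, -0.0, 0.005]
[0.377, 0.209, 0.807, -0.0, -0.0, 0.005]
[0.379, 0.205, 0.807, -0.0, -0.0, 0.005]
```

Emit:
step_arm([
  [[0.37,0.22,0.8,0,0,0.005,1],[0.37,0.22,0.8,0,0,0.005,1],[0.375,0.21,0.81,0,0,0.005,1],[0.375,0.21,0.81,0,0,0.005,1],[0.38,0.205,0.81,0,0,0.005,1]],
])

```text
time: 2.12
tool_pos: [0.4542, -0.2166, 0.1095]
tool_rot: [-2.276, -2.165, 0.0]
contact_force: [-0.2, -1.3, -0.1]
width: 0.0853
grip_force: 0.0
```

```bash
python3 - <<'E'
from h import *
s=pose(); plan([.455,-.2154,.010],87.1,4)
E
```

```text
t 2.12 pos [ 0.4542 -0.2166  0.1095] x [ 0.0503  0.9987 -0.    ] z [-3.e-04 -0.e+00 -1.e+00] w 0.0853 g 0.0 F [-0.2 -1.3 -0.1]
[0.01, 0.006, 0.829, -0.0, 0.0, 0.0]
[0.01, 0.006, 0.829, -0.0, 0.0, 0.0]
[0.01, 0.006, 0.829, -0.0, 0.0, 0.0]
[0.01, 0.006, 0.829, -0.0, 0.0, 0.0]
```

Emit:
step_arm([
  [[0.0,0.0,0.83,0,0,0,1],[0,0,0.83,0,0,0,1],[0,0,0.83,0,0,0,1],[0,0,0.8,0,0,0,1],[0,0,0,0,0,0,1]],
])

```text
time: 2.75
tool_pos: [0.4534, -0.2163, 0.0105]
tool_rot: [-2.273, -2.164, 0.001]
contact_force: [-0.0, 0.9, -0.4]
width: 0.0855
grip_force: 0.0
```

Emit:
step_arm([
  [[0,0,0,0,0,0,0.5],[0,0,0,0,0,0,0.5],[0,0,0,0,0,0,0.5],[0,0,0,0,0,0,0.5],[0,0,0,0,0,0,0.5]],
], force=30)

```text
time: 3.38
tool_pos: [0.455, -0.2168, 0.0129]
tool_rot: [2.272, 2.167, -0.0]
contact_force: [-2.3, -1.1, 7.2]
width: 0.0617
grip_force: 33.4
```

```bash
python3 - <<'E'
from h import *
s=pose()
E
```

```text
t 3.38 pos [ 0.455  -0.2168  0.0129] x [ 0.0475  0.9989 -0.0015] z [ 0.0013 -0.0015 -1.    ] w 0.0617 g 33.4 F [-2.3 -1.1  7.2]
```

Emit:
step_arm([
  [[0,0,-0.6,0,0,0,0.5],[0,0,-1,0,0,0,0.5],[0,0,-1,0,0,0,0.5],[0,0,-1,0,0,0,0.5],[0,0,-1,0,0,0,0.5]],
])

```text
time: 4.0
tool_pos: [0.4545, -0.2161, 0.1511]
tool_rot: [2.273, 2.168, 0.0]
contact_force: [0.4, -0.7, -0.8]
width: 0.0609
grip_force: 33.4
```

Emit:
step_arm([
  [[0.7,0.65,-0.3,0,0,0,0.5],[0.7,0.65,-0.3,0,0,0,0.5],[0.7,0.65,-0.3,0,0,0,0.5],[0.7,0.65,-0.3,0,0,0,0.5],[0.7,0.65,-0.3,0,0,0,0.5]],
])

```text
time: 4.62
tool_pos: [0.5575, -0.1151, 0.1953]
tool_rot: [2.273, 2.168, 0.0]
contact_force: [-0.2, -0.5, -1.3]
width: 0.0614
grip_force: 33.5
```

```bash
python3 - <<'E'
from h import *
import time
bot.camera("top");s=pose(); c=bot.camera("wrist"); P=cloud(c,s); np.savez("w2.npz",P=P,img=c["img"]); cv2.imwrite("pics/w2.png",c["img"])
c=bot.camera("top"); np.savez("top2.npz",**c)
E
```

```text
t 4.67 pos [ 0.5595 -0.1131  0.1965] x [4.57e-02 9.99e-01 3.00e-04] z [ 3.2e-03  1.0e-04 -1.0e+00] w 0.0614 g 33.5 F [-0.6  2.8  0.4]
```

View pics/w2.png

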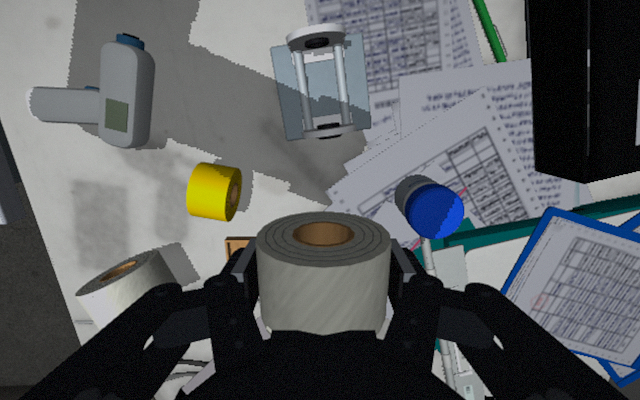

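The wrist view shows the gripped roll at (322,260). The holder lies at (322,85): its far cheek is at (316,38), its near cheek at (323,130), and its bars run along u≈306 and u≈340.

```bash
cat > hold.py <<'E'
from h import *
def holder(P,box,show=True):
    u0,u1,v0,v1=box; p=P[v0:v1,u0:u1].reshape(-1,3)
    dz=np.median(p[(abs(p[:,2])<.004)][:,2])
    q=p[(p[:,2]>.0045)&(p[:,2]<.0095)]; r=cv2.minAreaRect((q[:,:2]*1000).astype(np.float32))
    h=p[(p[:,2]>.052)&(p[:,2]<.08)]
    rc=cv2.minAreaRect((h[:,:2]*1000).astype(np.float32))
    print("desk",dz,"plate",r,"cheek tops",rc,h[:,2].max())
    b=p[(p[:,2]>.0135)&(p[:,2]<.022)]
    return b,h
E
python3 - <<'E'
from hold import *
d=np.load("w2.npz"); P=d["P"]; b,h=holder(P,(262,385,15,150))
c=h[:,:2].mean(0); 
for sgn in (1,-1):
    k=h[sgn*(h[:,1]-c[1])>0]; print("cheek",len(k),k.mean(0),np.percentile(k,[2,98],0).round(4).tolist())
    # circle top fit in x,z r=28 
    from scipy.optimize import least_squares
    e=least_squares(lambda a:np.hypot(k[:,0]-a[0],k[:,2]-.044)-a[1],[.565,.028],loss="soft_l1",f_scale=.001).x; print(e)
b=b[abs(b[:,1]-c[1])<.03]
for sgn in(1,-1):
    k=b[(sgn*(b[:,0]-c[0])>.01)&(sgn*(b[:,0]-c[0])<.032)]
    print("bar",len(k),k.mean(0),"slope deg",np.degrees(np.polyfit(k[:,1],k[:,0],1)[0]),"at",np.polyval(np.polyfit(k[:,1],k[:,0],1),[c[1]]),c[1])
# roll in hand: side and top in the tool frame
s=bot.get_state(); R=Ro.from_rotvec(s["tool_rot"]).as_matrix(); q=P[205:330,250:395].reshape(-1,3); q=(q-s["tool_pos"])@R
m=(abs(q[:,1])<.033)&(q[:,2]>-.06)&(q[:,2]<.03)&(abs(q[:,0])<.04); q=q[m]; print("roll tool x",np.percentile(q[:,0],[1,50,98]),"y",np.percentile(q[:,1],[1,99]),"z",np.percentile(q[:,2],[1,99]))
f_=q[q[:,0]>np.percentile(q[:,0],98)-.004]; r=cv2.minEnclosingCircle((f_[:,1:]*1000).astype(np.float32)); print("face circle y,z",r, f_[:,0].mean(), "face normal",np.polyfit(f_[:,1],f_[:,0],1),np.polyfit(f_[:,2],f_[:,0],1))
E
```

```text
desk -0.0003239534845551201 plate ((572.2927856445312, -25.25482940673828), (112.6944808959961, 125.62645721435547), 5.754631042480469) cheek tops ((564.7589721679688, -14.631271362304688), (52.89657211303711, 96.22747802734375), 5.960362434387207) 0.07306330733686679
cheek 775 [0.56032186 0.02837518 0.06308664] [[0.5361, 0.0235, 0.0523], [0.5843, 0.0339, 0.0715]]
[0.5600968  0.02601696]
cheek 485 [ 0.56881655 -0.05534747  0.06318476] [[0.5448, -0.0618, 0.0524], [0.5931, -0.0493, 0.0714]]
[0.56880114 0.02634069]
bar 544 [ 0.58425926 -0.00312718  0.01623715] slope deg -6.111189577791635 at [0.58433651] -0.0038513964289464972
bar 560 [ 0.54250347 -0.00250362  0.01623403] slope deg -5.082664597147217 at [0.54262303] -0.0038513964289464972
roll tool x [-0.01132582  0.01687475  0.02367457] y [-0.02821755  0.03107581] z [-0.05302264  0.00282679]
face circle y,z ((3.2307636737823486, -21.914405822753906), 31.98773765563965) 0.022846673170354097 face normal [-0.00130478  0.02285013] [0.01541096 0.02331575]
```

```bash
python3 - <<'E'
from h import *
pose(); plan([.5648,-.0175,.12],95.7,5)
E
```

```text
t 4.78 pos [ 0.5573 -0.1152  0.195 ] x [ 4.58e-02  9.99e-01 -3.00e-04] z [ 7.e-04 -3.e-04 -1.e+00] w 0.0611 g 33.5 F [-0.1  0.3 -1.3]
[0.653, 0.02, 0.5, 0.0, 0.0, -0.014]
[0.652, 0.039, 0.5, 0.0, 0.0, -0.014]
[0.651, 0.058, 0.5, 0.0, 0.0, -0.014]
[0.649, 0.077, 0.5, 0.0, 0.0, -0.014]
[0.647, 0.096, 0.5, 0.0, 0.0, -0.014]
```

Emit:
step_arm([
  [[0.65,0.02,0.5,0,0,-0.014,0.5],[0.65,0.04,0.5,0,0,-0.014,0.5],[0.65,0.06,0.5,0,0,-0.014,0.5],[0.65,0.08,0.5,0,0,-0.014,0.5],[0.65,0.095,0.5,0,0,-0.014,0.5]],
])

```text
time: 5.4
tool_pos: [0.5647, -0.0168, 0.1185]
tool_rot: [-2.106, -2.331, 0.0]
contact_force: [0.8, -0.1, -0.8]
width: 0.0616
grip_force: 33.5
```

Emit:
step_arm([
  [[0,0,0,0,0,0,0.5],[0,0,0,0,0,0,0.5]],
])

```text
time: 5.65
tool_pos: [0.565, -0.0184, 0.12]
tool_rot: [2.108, 2.328, 0.0]
contact_force: [0.3, 0.3, -0.6]
width: 0.0612
grip_force: 33.4
```

```bash
python3 - <<'E'
from h import *
s=pose(); plan([.5648,-.0175,.0225],95.7,5)
c=bot.camera("top"); P=cloud(c); 
for n,(a,b) in {"cheek":(.052,.08),"roll":(.135,.19)}.items():
    p=P[130:215,285,] if 0 else P[120:215,280:370].reshape(-1,3); p=p[(p[:,2]>a)&(p[:,2]<b)]
    if len(p): print(n,len(p),cv2.minAreaRect((p[:,:2]*1000).astype(np.float32)),p.mean(0))
E
```

```text
t 5.65 pos [ 0.565  -0.0184  0.12  ] x [-9.910e-02  9.951e-01 -5.000e-04] z [ 7.e-04 -4.e-04 -1.e+00] w 0.0612 g 33.4 F [ 0.3  0.3 -0.6]
[0.007, -0.001, 0.65, 0.0, 0.0, -0.0]
[0.006, -0.001, 0.65, 0.0, 0.0, -0.0]
[0.006, -0.001, 0.65, 0.0, 0.0, -0.0]
[0.006, -0.001, 0.65, 0.0, 0.0, -0.0]
[0.006, -0.001, 0.65, 0.0, 0.0, -0.0]
cheek 88 ((570.2664184570312, -47.26487731933594), (230.87364196777344, 159.3898468017578), 1.400697112083435) [ 0.5730754  -0.06845733  0.06649233]
roll 27 ((527.419677734375, -17.87151527404785), (35.14154052734375, 12.859189987182617), 70.63804626464844) [ 0.5273205  -0.01738311  0.1718858 ]
```

Emit:
step_arm([
  [[0.005,0,0.65,0,0,0,0.5],[0.005,0,0.65,0,0,0,0.5],[0.005,0,0.65,0,0,0,0.5],[0.005,0,0.65,0,0,0,0.5],[0,0,0.55,0,0,0,0.5]],
])

```text
time: 6.32
tool_pos: [0.5649, -0.0183, 0.0249]
tool_rot: [2.109, 2.327, 0.001]
contact_force: [-0.7, -0.7, -1.1]
width: 0.0615
grip_force: 33.5
```

Emit:
step_arm([
  [[0,0,0.05,0,0,0,0.5],[0,0,0.05,0,0,0,0.5],[0,0,0,0,0,0,0.5]],
])

```text
time: 6.7
tool_pos: [0.565, -0.0178, 0.0228]
tool_rot: [2.108, 2.328, 0.001]
contact_force: [-0.2, -0.1, -0.8]
width: 0.0615
grip_force: 33.4
```

```bash
python3 - <<'E'
from h import *
s=pose()
E
```

```text
t 6.7 pos [ 0.565  -0.0178  0.0228] x [-9.890e-02  9.951e-01 -3.000e-04] z [ 1.1e-03 -2.0e-04 -1.0e+00] w 0.0615 g 33.4 F [-0.2 -0.1 -0.8]
```

Emit:
step_arm([
  [[0,0,0.03,0,0,0,0.5],[0,0,0.03,0,0,0,0.5],[0,0,0,0,0,0,0.5]],
])

```text
time: 7.08
tool_pos: [0.565, -0.0177, 0.0216]
tool_rot: [2.108, 2.328, 0.001]
contact_force: [-3.6, 0.2, 10.4]
width: 0.0612
grip_force: 34.5
```

Emit:
step_arm([
  [[0,0,0,0,0,0,0.8],[0,0,0,0,0,0,1],[0,0,0,0,0,0,1],[0,0,0,0,0,0,1]],
])

```text
time: 7.58
tool_pos: [0.5647, -0.0177, 0.0203]
tool_rot: [-2.108, -2.329, 0.0]
contact_force: [-0.0, 0.5, 0.2]
width: 0.0853
grip_force: 0.0
```

Emit:
step_arm([
  [[0,0,-0.5,0,0,0,1],[0,0,-1,0,0,0,1],[0,0,-1,0,0,0,1],[0,0,-1,0,0,0,1],[0,0,-1,0,0,0,1]],
])

```text
time: 8.2
tool_pos: [0.5647, -0.0176, 0.1576]
tool_rot: [2.108, 2.328, 0.001]
contact_force: [0.3, 0.1, 0.7]
width: 0.0855
grip_force: 0.0
```

Emit:
step_arm([
  [[-0.85,0,-0.2,0,0,0,1],[-0.85,0,-0.2,0,0,0,1],[-0.85,0,0,0,0,0,1],[0,0,0,0,0,0,1],[0,0,0,0,0,0,1]],
])

```text
time: 8.82
tool_pos: [0.5722, -0.0931, 0.1678]
tool_rot: [2.108, 2.329, 0.001]
contact_force: [-0.3, 0.6, 0.1]
width: 0.0855
grip_force: 0.0
```

```bash
python3 - <<'E'
from h import *
s=pose(); c=bot.camera("wrist"); P=cloud(c,s); np.savez("w3.npz",P=P,img=c["img"]); cv2.imwrite("pics/w3.png",c["img"]); pose()
c=bot.camera("top"); np.savez("top3.npz",**c)
E
```

```text
t 8.82 pos [ 0.5722 -0.0931  0.1678] x [-9.920e-02  9.951e-01  2.000e-04] z [ 3.e-04  2.e-04 -1.e+00] w 0.0855 g 0.0 F [-0.3  0.6  0.1]
t 8.88 pos [ 0.5722 -0.0929  0.1678] x [-9.97e-02  9.95e-01  1.00e-04] z [ 2.e-04  2.e-04 -1.e+00] w 0.0854 g 0.0 F [ 0.3  0.2 -0.6]
```

View pics/w3.png

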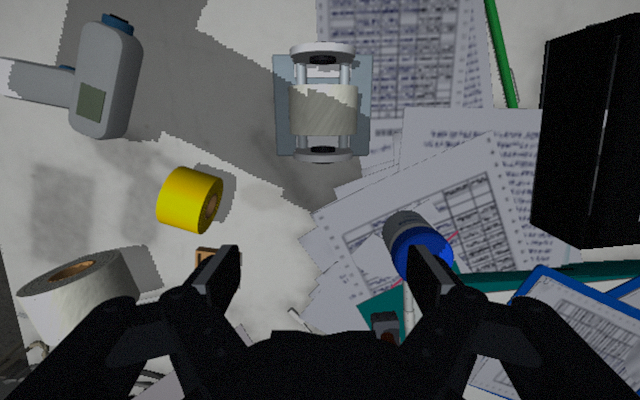

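The roll sits on the bars at (322,108), between the far cheek at (322,52) and the near cheek at (321,155).

```bash
python3 - <<'E'
from hold import *
from scipy.optimize import least_squares
d=np.load("w3.npz"); P=d["P"]; p=P[30:170,262,] if 0 else P[30:170,262:382].reshape(-1,3); a=np.array([-.0985,.9951]); n=np.array([.9951,.0985]); o=np.array([.5645,-.014])
print("desk",np.median(P[60:100,235:262,2]))
X=(p[:,:2]-o)@n; Y=(p[:,:2]-o)@a; Z=p[:,2]
for nm,m in (("far",(Y>.038)&(Y<.052)),("near",(Y<-.038)&(Y>-.052)),("roll",(abs(Y)<.03)&(Z>.05))):
    m=m&(Z>.046)&(Z<.085); x,z,y=X[m],Z[m],Y[m]; r0=.031 if nm=="roll" else .028
    e=least_squares(lambda q:np.hypot(x-q[0],z-q[1])-r0,[0,.044],loss="soft_l1",f_scale=.0007).x
    print(nm,m.sum(),"centre x,z",e.round(4),"y ext",np.percentile(y,[1,5,50,95,99]).round(4),"x ext",np.percentile(x,[1,99]).round(4),"zmax",np.percentile(z,99))
# spindle from top images
for k in (0,3):
    c=dict(np.load(f"top{k}.npz")); img=c["img"]; h=cv2.cvtColor(img,cv2.COLOR_BGR2HSV); m=cv2.inRange(h,(100,120,60),(130,255,255)); m[:180]=0;m[210:]=0;m[:,:180]=0;m[:,230:]=0
    v,u=np.nonzero(m); C=-c["R"].T@c["t"]; D=np.c_[(u-c["cx"])/f(c),(v-c["cy"])/f(c),np.ones(len(u))]@c["R"]; Q=C+D*((.018-C[2])/D[:,2:]); print("handle",len(u),u.min(),u.max(),v.min(),v.max(),cv2.minAreaRect((Q[:,:2]*1000).astype(np.float32)))
E
```

```text
desk -0.0008664670248244022
far 949 centre x,z [-0.0001  0.0418] y ext [0.0383 0.0394 0.0419 0.0464 0.0469] x ext [-0.0263  0.0258] zmax 0.07175866771347401
near 601 centre x,z [0.0001 0.0421] y ext [-0.0487 -0.045  -0.0408 -0.0388 -0.0382] x ext [-0.0253  0.0263] zmax 0.07155672785332813
roll 3423 centre x,z [0.0002 0.0413] y ext [-0.022  -0.0203 -0.002   0.0153  0.0168] x ext [-0.0288  0.0289] zmax 0.07338424767218622
handle 127 196 211 190 197 ((503.69122314453125, 314.9885559082031), (19.00423812866211, 40.70103454589844), 1.1121236085891724)
handle 127 196 211 190 197 ((503.69122314453125, 314.9885559082031), (19.00423812866211, 40.70103454589844), 1.1121236085891724)
```

Emit:
step_arm([
  [[0.9,-0.1,-0.2,0,0,0,1],[0.9,-0.1,-0.2,0,0,0,1],[0.9,-0.1,-0.2,0,0,0,1],[0.9,-0.1,-0.2,0,0,0,1],[0.9,-0.1,-0.2,0,0,0,1]],
])

```text
time: 9.55
tool_pos: [0.5435, 0.0407, 0.1978]
tool_rot: [-2.107, -2.33, -0.0]
contact_force: [0.1, 0.2, 0.6]
width: 0.0853
grip_force: 0.0
```

Emit:
step_arm([
  [[0.9,-0.1,0,0,0,0,1],[0.9,-0.1,0,0,0,0,1],[0.9,-0.1,0,0,0,0,1],[0.9,-0.1,0,0,0,0,1],[0.9,-0.1,0,0,0,0,1]],
])

```text
time: 10.18
tool_pos: [0.515, 0.1735, 0.1976]
tool_rot: [2.107, 2.33, 0.0]
contact_force: [-0.2, 0.3, 0.3]
width: 0.0855
grip_force: 0.0
```

Emit:
step_arm([
  [[0.9,-0.1,0,0,0,0.029,1],[0.9,-0.1,0,0,0,0,1],[0,0,0,0,0,0,1],[0,0,0,0,0,0,1],[0,0,0,0,0,0,1]],
])

```text
time: 10.8
tool_pos: [0.5061, 0.2247, 0.1974]
tool_rot: [2.179, 2.263, -0.0]
contact_force: [-0.9, -0.4, -0.1]
width: 0.0856
grip_force: 0.0
```

```bash
python3 - <<'E'
from h import *
s=pose(); c=bot.camera("wrist"); P=cloud(c,s); np.savez("w4.npz",P=P,img=c["img"],pos=s["tool_pos"]); cv2.imwrite("pics/w4.png",c["img"])
H=np.array(c["hand_eye"]); R=Ro.from_rotvec(s["tool_rot"]).as_matrix(); O=R@H[:3,3]+s["tool_pos"]
def ray(u,v,z):
    D=np.c_[(u-c["cx"])/f(c),(v-c["cy"])/f(c),np.ones(len(u))]@H[:3,:3].T@R.T; return O+D*((z-O[2])/D[:,2:])
h=cv2.cvtColor(c["img"],cv2.COLOR_BGR2HSV); m=cv2.inRange(h,(100,120,50),(130,255,255))
n,l,st,_=cv2.connectedComponentsWithStats(m)
for i in range(1,n):
    if st[i,4]>300:
        v,u=np.nonzero(l==i); Q=ray(u,v,.022); print(st[i],cv2.minAreaRect((Q[:,:2]*1000).astype(np.float32)), np.median(P[l==i,2] if 0 else P[l==i][:,2]))
p=P.reshape(-1,3); k=p[(p[:,2]>.008)&(p[:,2]<.025)&(p[:,1]>.15)&(p[:,1]<.35)&(abs(p[:,0]-.506)<.03)]
hd=k[k[:,1]>.292]; rd=k[(k[:,1]<.285)]
print("hd",len(hd),cv2.minAreaRect((hd[:,:2]*1000).astype(np.float32)),"rod",len(rd),cv2.minAreaRect((rd[:,:2]*1000).astype(np.float32)),np.polyfit(rd[:,1],rd[:,0],1),rd[:,2].max(),"desk",np.median(p[(abs(p[:,2])<.004)&(p[:,1]>.2)][:,2]))
E
```

```text
t 10.8 pos [0.5061 0.2247 0.1974] x [-3.760e-02  9.993e-01 -1.000e-04] z [-0.e+00 -1.e-04 -1.e+00] w 0.0856 g 0.0 F [-0.9 -0.4 -0.1]
[591  45  49  66 939] ((809.7279052734375, 344.21612548828125), (67.4014892578125, 16.26513671875), 60.57416534423828) 0.03803030039605326
[314  74  20  43 832] ((504.1675720214844, 316.9415588378906), (20.480266571044922, 41.872982025146484), 2.142470598220825) 0.02105789110489778
[ 110  109   75   63 2079] ((312.00811767578125, 261.84710693359375), (82.18323516845703, 67.05645751953125), 5.630218505859375) 0.007557915011233374
hd 935 ((503.6471862792969, 316.0296630859375), (21.55154037475586, 46.71611022949219), 2.322108745574951) rod 937 ((507.8419494628906, 225.00405883789062), (11.76152229309082, 118.60538482666016), 3.1764185428619385) [-0.04598407  0.51826246] 0.018856093144118374 desk -0.0009000777202154697
```

View pics/w4.png

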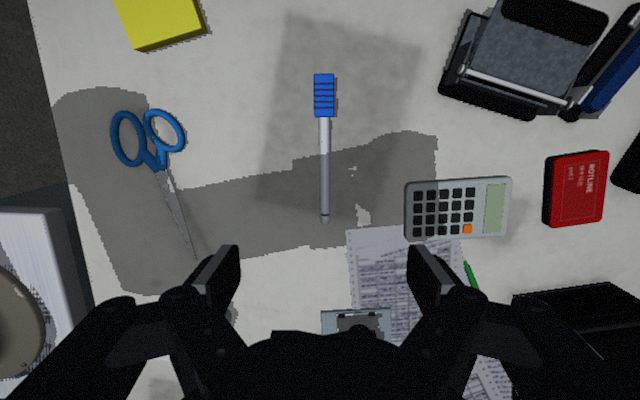

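The spindle lies with its handle at (324,95) and its tip at (325,220). That gives handle centre (0.5037, 0.3165) and yaw 92.6°. The tip, calculated from the handle, matches what I measured.

```bash
python3 - <<'E'
from h import *
plan([.5037,.3165,.07],92.6,5)
E
```

```text
[0.612, 0.007, 0.85, -0.0, 0.0, -0.001]
[0.612, 0.008, 0.85, -0.0, 0.0, -0.001]
[0.612, 0.009, 0.85, -0.0, 0.0, -0.001]
[0.612, 0.01, 0.85, -0.0, 0.0, -0.001]
[0.612, 0.011, 0.85, -0.0, 0.0, -0.001]
```

Emit:
step_arm([
  [[0.612,0.01,0.85,0,0,-0.001,1],[0.612,0.01,0.85,0,0,-0.001,1],[0.612,0.01,0.85,0,0,-0.001,1],[0.612,0.01,0.85,0,0,-0.001,1],[0.612,0.01,0.85,0,0,0,1]],
])

```text
time: 11.48
tool_pos: [0.5038, 0.3172, 0.0691]
tool_rot: [2.17, 2.272, 0.0]
contact_force: [0.5, -0.1, -0.3]
width: 0.0849
grip_force: 0.0
```

Emit:
step_arm([
  [[0,0,0.7,0,0,0,0.7],[0,0,0.7,0,0,0,0.6],[0,0,0.6,0,0,0,0.6],[0,0,0.15,0,0,0,0.6],[0,0,0,0,0,0,0.6]],
])

```text
time: 12.1
tool_pos: [0.5038, 0.3171, 0.0057]
tool_rot: [2.169, 2.272, 0.0]
contact_force: [0.3, -0.9, 0.6]
width: 0.0514
grip_force: 0.0
```

```bash
python3 - <<'E'
from h import *
s=pose(); plan([.5037,.3165,.004],92.6,1)
E
```

```text
t 12.1 pos [0.5038 0.3171 0.0057] x [-4.650e-02  9.989e-01  1.000e-04] z [ 3.e-04  1.e-04 -1.e+00] w 0.0514 g 0.0 F [ 0.3 -0.9  0.6]
[-0.018, -0.005, 0.055, 0.0, -0.0, 0.001]
```

Emit:
step_arm([
  [[-0.01,0,0.06,0,0,0,0.3],[0,0,0,0,0,0,0],[0,0,0,0,0,0,0],[0,0,0,0,0,0,0],[0,0,0,0,0,0,0]],
], force=60)

```text
time: 12.72
tool_pos: [0.504, 0.317, 0.0043]
tool_rot: [2.168, 2.272, 0.002]
contact_force: [-0.4, 0.1, 5.8]
width: 0.0205
grip_force: 60.8
```

Emit:
step_arm([
  [[0,0,0,0,0,0,0],[0,0,0,0,0,0,0]],
])

```text
time: 12.98
tool_pos: [0.504, 0.317, 0.0043]
tool_rot: [2.168, 2.272, 0.002]
contact_force: [-0.8, -0.8, 4.4]
width: 0.0209
grip_force: 60.8
```

Emit:
step_arm([
  [[0,0,-0.4,0,0,0,0],[0,0,-0.6,0,0,0,0],[0,0,-0.6,0,0,0,0],[0,0,-0.6,0,0,0,0],[0,0,-0.5,0,0,0,0]],
])

```text
time: 13.6
tool_pos: [0.5037, 0.3169, 0.0861]
tool_rot: [2.169, 2.273, 0.001]
contact_force: [-0.2, 0.2, -1.9]
width: 0.021
grip_force: 60.1
```

Emit:
step_arm([
  [[0,0,-0.5,0,0,0,0],[0,0,0,0,0,0,0],[0,0,0,0,0,0,0],[0,0,0,0,0,0,0]],
])

```text
time: 14.1
tool_pos: [0.5033, 0.3167, 0.0989]
tool_rot: [-2.169, -2.272, 0.002]
contact_force: [0.8, -0.0, -0.7]
width: 0.0207
grip_force: 60.1
```

```bash
cat > rod.py <<'E'
from h import *
def look(nm):
    """rod in hand seen by each camera: world points on the rod, plus tool-frame numbers"""
    s=pose(); R=Ro.from_rotvec(s["tool_rot"]).as_matrix(); out={}
    for n in ("wrist","top","scene"):
        c=bot.camera(n); P=cloud(c,s); cv2.imwrite(f"pics/{nm}_{n}.png",c["img"]); np.savez(f"{nm}_{n}.npz",P=P,**c)
        q=(P.reshape(-1,3)-s["tool_pos"])@R
        m=(q[:,0]<-.025)&(q[:,0]>-.16)&(abs(q[:,1])<.02)&(abs(q[:,2]+.012)<.02); q=q[m]
        if len(q)<30: print(n,"few",len(q)); continue
        a=np.polyfit(q[:,0],q[:,1],1); b=np.polyfit(q[:,0],q[:,2],1)
        print(n,len(q),"x ext",np.percentile(q[:,0],[1,99]).round(4),"y slope,off at handle,tip",a[0].round(4),a[1].round(4),np.polyval(a,-.152).round(4),"z slope,..",b[0].round(4),b[1].round(4),np.polyval(b,-.152).round(4))
E
python3 -c "
from rod import *
look('r1')"
```

```text
t 14.1 pos [0.5033 0.3167 0.0989] x [-4.670e-02  9.989e-01 -4.000e-04] z [-1.2e-03 -5.0e-04 -1.0e+00] w 0.0207 g 60.1 F [ 0.8 -0.  -0.7]
wrist 616 x ext [-0.0453 -0.0252] y slope,off at handle,tip -0.0042 0.0004 0.0011 z slope,.. -0.0197 -0.0113 -0.0083
top 253 x ext [-0.152  -0.0253] y slope,off at handle,tip 0.0045 0.0001 -0.0006 z slope,.. 0.0012 -0.0119 -0.0121
scene 151 x ext [-0.15   -0.0414] y slope,off at handle,tip -0.0118 -0.003 -0.0012 z slope,.. -0.0006 -0.0129 -0.0128
```

```bash
python3 - <<'E'
from h import *
plan([.5421,.2119,.0373],95.65,5)
E
```

```text
[-0.71, 0.225, 0.413, -0.0, 0.0, -0.005]
[-0.713, 0.218, 0.413, -0.0, 0.0, -0.005]
[-0.715, 0.21, 0.413, -0.0, 0.0, -0.005]
[-0.717, 0.203, 0.413, -0.0, 0.0, -0.005]
[-0.719, 0.195, 0.413, -0.0, 0.0, -0.005]
```

Emit:
step_arm([
  [[-0.71,0.225,0.41,0,0,-0.005,0],[-0.71,0.22,0.41,0,0,-0.005,0],[-0.715,0.21,0.41,0,0,-0.005,0],[-0.715,0.2,0.41,0,0,-0.005,0],[-0.72,0.195,0.41,0,0,-0.005,0]],
])

```text
time: 14.88
tool_pos: [0.5424, 0.2114, 0.0376]
tool_rot: [-2.108, -2.329, 0.0]
contact_force: [-0.5, 0.4, -1.5]
width: 0.0208
grip_force: 60.1
```

Emit:
step_arm([
  [[0,0,0,0,0,0,0],[0,0,0,0,0,0,0],[0,0,0,0,0,0,0]],
])

```text
time: 15.25
tool_pos: [0.5422, 0.2129, 0.0386]
tool_rot: [2.107, 2.329, 0.001]
contact_force: [-0.9, 0.0, -1.4]
width: 0.0208
grip_force: 60.1
```

```bash
python3 - <<'E'
from rod import *
look('r2')
plan([.5421,.2119,.0373],95.65,1)
o=np.array([.5645,-.014]); a=np.array([-.0985,.9951]); n=np.array([.9951,.0985])
for k in("top","scene"):
    d=np.load(f"r2_{k}.npz"); p=d["P"].reshape(-1,3); X=(p[:,:2]-o)@n;Y=(p[:,:2]-o)@a;Z=p[:,2]
    for nm,m in (("rod",(Y>.085)&(Y<.2)&(abs(X)<.015)&(Z>.03)&(Z<.06)),("far cheek",(Y<-.036)&(Y>-.05)&(Z>.05)&(Z<.08)&(abs(X)<.035)),("near cheek",(Y>.036)&(Y<.05)&(Z>.05)&(Z<.08)&(abs(X)<.035)),("roll",(abs(Y)<.018)&(Z>.06)&(Z<.08)&(abs(X)<.035))):
        if m.sum()>5: print(k,nm,m.sum(),"X",np.percentile(X[m],[2,50,98]).round(4),"Z",np.percentile(Z[m],[2,50,98]).round(4),"Y",np.percentile(Y[m],[2,98]).round(4),"mid",np.round(cv2.minAreaRect((np.c_[X[m],Y[m]]*1000).astype(np.float32))[0],1))
a_=np.load("r2_top.npz")["img"][140:215,250:370]; b_=np.load("r2_scene.npz")["img"][155:260,230:345]
cv2.imwrite("pics/r2c.png",np.vstack([cv2.resize(a_,(480,300),interpolation=cv2.INTER_CUBIC)[:,:460],cv2.resize(b_,(460,420),interpolation=cv2.INTER_CUBIC)[:290]]))
E
```

```text
t 15.25 pos [0.5422 0.2129 0.0386] x [-9.98e-02  9.95e-01  2.00e-04] z [ 7.e-04  2.e-04 -1.e+00] w 0.0208 g 60.1 F [-0.9  0.  -1.4]
wrist 612 x ext [-0.0455 -0.0253] y slope,off at handle,tip -0.002 0.0006 0.0009 z slope,.. -0.0274 -0.0115 -0.0073
top 200 x ext [-0.1526 -0.0374] y slope,off at handle,tip -0.0009 -0.0007 -0.0006 z slope,.. -0.0015 -0.0124 -0.0122
scene 93 x ext [-0.1486 -0.0468] y slope,off at handle,tip -0.0305 -0.0051 -0.0004 z slope,.. 0.0058 -0.012 -0.0129
[-0.023, -0.006, 0.037, 0.0, -0.0, 0.001]
top rod 181 X [-0.0058 -0.0004  0.0055] Z [0.0456 0.0511 0.0556] Y [0.0878 0.1893] mid [-1.000e-01  1.393e+02]
top far cheek 63 X [-0.026  -0.0009  0.0233] Z [0.0529 0.0649 0.0749] Y [-0.0481 -0.0389] mid [ -1.4 -43.2]
top near cheek 66 X [-0.0269 -0.0038  0.024 ] Z [0.0517 0.066  0.0737] Y [0.0364 0.0468] mid [-1.3 41.2]
top roll 238 X [-0.0258 -0.0025  0.0228] Z [0.0614 0.0706 0.076 ] Y [-0.0176  0.0133] mid [-2.2 -2.1]
scene rod 87 X [-0.0056 -0.0026  0.0051] Z [0.046  0.0515 0.0548] Y [0.086  0.1787] mid [  0.3 134.5]
scene far cheek 46 X [-0.0264 -0.0133 -0.0007] Z [0.051  0.0624 0.074 ] Y [-0.0467 -0.0382] mid [-13.4 -42.7]
scene near cheek 117 X [-0.025  -0.0037  0.023 ] Z [0.0505 0.0615 0.0739] Y [0.0388 0.0489] mid [-1.2 43.6]
scene roll 105 X [-0.0264 -0.0141  0.0048] Z [0.0606 0.0681 0.0762] Y [-0.0169  0.0173] mid [-6.   0.5]
```

View pics/r2c.png

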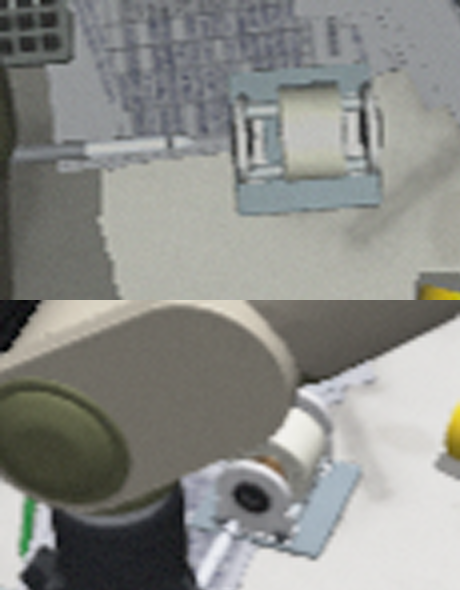

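Emit:
step_arm([
  [[-0.3,-0.025,0.045,0,0,0,0],[-0.2,0,0,0,0,0,0],[0,0,0,0,0,0,0],[0,0,0,0,0,0,0]],
])

```text
time: 15.9
tool_pos: [0.543, 0.1971, 0.0368]
tool_rot: [-2.109, -2.329, -0.0]
contact_force: [-0.1, 0.5, -0.9]
width: 0.0204
grip_force: 60.1
```

```bash
cat >> rod.py <<'E'
def rel():
    s=pose(); R=Ro.from_rotvec(s["tool_rot"]).as_matrix(); o=np.array([.5645,-.014,.044]); B=np.array([[.9951,.0985,0],[-.0985,.9951,0],[0,0,1]])
    for n,q in (("tip",-.152),("shoulder",-.022)): print(n,(B@(s["tool_pos"]+R@np.array([q,0,-.0067])-o)*1000).round(2))
    print("F holder",(B@s["contact_force"]).round(1))
E
python3 -c "
from rod import *
rel()"
```

```text
t 15.9 pos [0.543  0.1971 0.0368] x [-9.880e-02  9.951e-01  1.000e-04] z [ 0.e+00  1.e-04 -1.e+00] w 0.0204 g 60.1 F [-0.1  0.5 -0.9]
tip [-0.53 60.14 -0.54]
shoulder [ -0.57 190.14  -0.53]
F holder [-0.   0.5 -0.9]
```

Emit:
step_arm([
  [[-0.15,0,-0.015,0,0,0,0],[-0.15,0,0,0,0,0,0],[-0.15,0,0,0,0,0,0],[-0.15,0,0,0,0,0,0],[0,0,0,0,0,0,0]],
])

```text
time: 16.52
tool_pos: [0.5448, 0.1789, 0.0372]
tool_rot: [-2.109, -2.328, -0.0]
contact_force: [-0.1, -0.2, -1.6]
width: 0.0207
grip_force: 60.1
```

```bash
python3 -c "
from rod import *
rel()"
```

```text
t 16.52 pos [0.5448 0.1789 0.0372] x [-0.0985  0.9951  0.    ] z [ 0.  0. -1.] w 0.0207 g 60.1 F [-0.1 -0.2 -1.6]
tip [-0.57 41.85 -0.09]
shoulder [-5.6000e-01  1.7185e+02 -8.0000e-02]
F holder [-0.1 -0.2 -1.6]
```

Emit:
step_arm([
  [[-0.15,0,0,0,0,0,0],[-0.15,0,0,0,0,0,0],[-0.15,0,0,0,0,0,0],[-0.15,0,0,0,0,0,0],[0,0,0,0,0,0,0]],
])

```text
time: 17.15
tool_pos: [0.5466, 0.1609, 0.0372]
tool_rot: [-2.109, -2.328, -0.0]
contact_force: [0.0, 0.7, -1.9]
width: 0.0205
grip_force: 60.1
```

```bash
python3 -c "
from rod import *
rel()"
```

```text
t 17.15 pos [0.5466 0.1609 0.0372] x [-0.0985  0.9951  0.    ] z [-0.  0. -1.] w 0.0205 g 60.1 F [ 0.   0.7 -1.9]
tip [-0.55 23.83 -0.09]
shoulder [-5.5000e-01  1.5383e+02 -9.0000e-02]
F holder [ 0.1  0.7 -1.9]
```

Emit:
step_arm([
  [[-0.2,0,0,0,0,0,0],[-0.25,0,0,0,0,0,0],[-0.25,0,0,0,0,0,0],[-0.2,0,0,0,0,0,0],[0,0,0,0,0,0,0]],
])

```text
time: 17.77
tool_pos: [0.5493, 0.1339, 0.0372]
tool_rot: [-2.109, -2.328, 0.0]
contact_force: [0.9, -0.0, -0.7]
width: 0.0202
grip_force: 60.1
```

```bash
python3 -c "
from rod import *
rel()"
```

```text
t 17.77 pos [0.5493 0.1339 0.0372] x [-0.0983  0.9952  0.    ] z [-0.  0. -1.] w 0.0202 g 60.1 F [ 0.9 -0.  -0.7]
tip [-0.58 -3.31 -0.1 ]
shoulder [-5.5000e-01  1.2669e+02 -9.0000e-02]
F holder [ 0.9 -0.1 -0.7]
```

Emit:
step_arm([
  [[-0.2,0,0,0,0,0,0],[-0.25,0,0,0,0,0,0],[-0.25,0,0,0,0,0,0],[-0.2,0,0,0,0,0,0],[0,0,0,0,0,0,0]],
])

```text
time: 18.4
tool_pos: [0.552, 0.1071, 0.0372]
tool_rot: [-2.109, -2.328, 0.0]
contact_force: [0.3, 0.3, -1.2]
width: 0.021
grip_force: 60.1
```

Emit:
step_arm([
  [[-0.15,0,0,0,0,0,0],[-0.15,0,0,0,0,0,0],[-0.15,0,0,0,0,0,0],[-0.1,0,0,0,0,0,0],[0,0,0,0,0,0,0]],
])

```text
time: 19.02
tool_pos: [0.5536, 0.0909, 0.0372]
tool_rot: [-2.109, -2.328, -0.0]
contact_force: [0.4, 1.3, -1.3]
width: 0.0208
grip_force: 60.1
```

```bash
python3 -c "
from rod import *
rel()"
```

```text
t 19.02 pos [0.5536 0.0909 0.0372] x [-0.0987  0.9951  0.    ] z [-0.  0. -1.] w 0.0208 g 60.1 F [ 0.4  1.3 -1.3]
tip [ -0.52 -46.5   -0.12]
shoulder [-0.55 83.5  -0.12]
F holder [ 0.5  1.3 -1.3]
```

Emit:
step_arm([
  [[-0.2,0,0,0,0,0,0],[-0.2,0,0,0,0,0,0],[-0.2,0,0,0,0,0,0],[-0.15,0,0,0,0,0,0],[0,0,0,0,0,0,0]],
])

```text
time: 19.65
tool_pos: [0.5558, 0.0684, 0.0372]
tool_rot: [-2.109, -2.328, -0.0]
contact_force: [0.4, 0.6, -1.4]
width: 0.0205
grip_force: 60.1
```

Emit:
step_arm([
  [[-0.1,0,0,0,0,0,0],[-0.08,0,0,0,0,0,0],[0,0,0,0,0,0,0],[0,0,0,0,0,0,0]],
])

```text
time: 20.15
tool_pos: [0.5563, 0.0634, 0.0372]
tool_rot: [-2.109, -2.329, -0.0]
contact_force: [-0.1, -0.3, -0.6]
width: 0.0208
grip_force: 60.1
```

```bash
python3 - <<'E'
from rod import *
rel()
a=bot.camera("top")["img"][140:215,250:370]; b=bot.camera("scene")["img"][140:260,225:375]
cv2.imwrite("pics/r3c.png",np.vstack([cv2.resize(a,(448,280),interpolation=cv2.INTER_CUBIC),cv2.resize(b,(448,310),interpolation=cv2.INTER_CUBIC)]))
c=dict(np.load("r1_top.npz")); c=bot.camera("top"); P=cloud(c).reshape(-1,3); o=np.array([.5645,-.014]); q=P[:,:2]-o; X=q@[.9951,.0985]; Y=q@[-.0985,.9951]; Z=P[:,2]
m=(abs(X)<.009)&(Y<-.052)&(Y>-.1)&(Z>.03)&(Z<.06); print("tip pts",m.sum(),Y[m].min() if m.any() else 0, X[m].mean())
m=(abs(X)<.04)&(abs(Y)<.028)&(Z>.055)&(Z<.08); print("roll",np.percentile(Y[m],[2,98]),np.percentile(X[m],[2,98]),np.percentile(Z[m],[50,98]))
E
```

```text
t 20.15 pos [0.5563 0.0634 0.0372] x [-0.0991  0.9951  0.    ] z [ 0.  0. -1.] w 0.0208 g 60.1 F [-0.1 -0.3 -0.6]
tip [ -0.46 -74.13  -0.1 ]
shoulder [-0.54 55.86 -0.1 ]
F holder [-0.1 -0.3 -0.6]
tip pts 38 -0.07609480672331691 -0.000600370398568074
roll [-0.02567358  0.0088598 ] [-0.02793753  0.02512658] [0.06974593 0.07639071]
```

View pics/r3c.png

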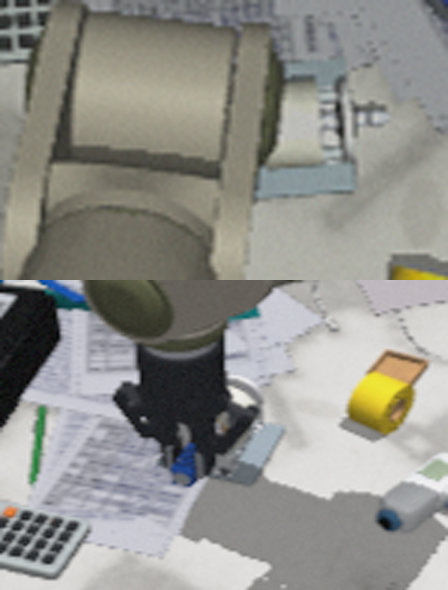

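The tip and its groove stand out beyond the far cheek at (375,115), the handle is up at the near cheek, and the roll is still on its bars. I'll close the gap by another 3 mm and then hand in.

Emit:
step_arm([
  [[-0.06,0,0,0,0,0,0],[-0.05,0,0,0,0,0,0],[0,0,0,0,0,0,0],[0,0,0,0,0,0,0]],
])

```text
time: 20.8
tool_pos: [0.5566, 0.0601, 0.0372]
tool_rot: [-2.109, -2.329, 0.0]
contact_force: [-0.5, -0.8, -1.1]
width: 0.0204
grip_force: 60.1
```

```bash
python3 - <<'E'
from rod import *
rel(); print(bot.finish_job())
E
```

```text
t 20.8 pos [0.5566 0.0601 0.0372] x [-0.099   0.9951  0.    ] z [-0.  0. -1.] w 0.0204 g 60.1 F [-0.5 -0.8 -1.1]
tip [ -0.48 -77.53  -0.12]
shoulder [-0.54 52.47 -0.12]
F holder [-0.6 -0.7 -1.1]
the job is handed in; nothing more can be done
None
```

The job is handed in, with no verdict returned: the roll sits on its bars and the spindle, still gripped, runs through both bushes and the core, its tip about 27 mm beyond the far bush and its handle about 2.5 mm from the near one.

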